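# Dock the gel tank and start the run

### The job

Using only the fingertips or the outside of the fingers, never gripping or lifting it, push the green-lidded gel tank along the bench until its long side lies flat against the aluminium guide rail and its end is squarely up against the power supply. Then, and not before, press the red start button on the power supply fully down and let it come back up. Leave everything else on the bench where it is.

Things in the scene. Friction and masses are not known exactly. Their poses are not given: they have to be found in the camera images.
- tank: the gel tank: a loose box, black base, clear walls, green lid with a red and a black disc. 100 mm along its x, 140 mm along y, 75 mm high (78 over the discs), flat upright sides, 0.4 to 0.85 kg. Origin: centre of its underside, z up. Starts up to 17 degrees askew, 80-170 mm short of the power supply, 28-60 mm short of the rail. Home: +y end against the power supply, +x side against the rail
- dock: grey power supply with aluminium guide rail, one piece, fixed. Origin: bench height, inner corner of rail face and docking face. Rail face is its plane x=0 (rail: x 0 to 18, y -300 to 0, 25 mm high); docking face is its plane y=0 (power supply: x -150 to 50, y 0 to 160, 80 mm high). The tank slides where x and y are negative. Placed anew each time, x within 12 degrees of straight ahead
- home (a point): the spot on the bench, 50 mm from the rail's face and 70 mm from the docking face, where the tank's origin lies when it is fully home; axes as the dock's. Sliding the tank there takes 2 to 7 N, briefly up to about 15 N when starting or rubbing along the rail; rail and power supply are rigid stops
- start_top (a point): centre of the top of the red start button (30 mm across) on top of the power supply, at dock x -100, y 50 mm, 102 mm above the bench when up; pressed straight down
- start (a joint): travel of the start button in m: 0 up, 0.006 fully down; sprung, about 5 N fully down, comes back up by itself
- bottle: bystander, leave alone: reagent bottle, glass, blue cap, 66 mm across, 130 mm tall, on the bench behind the rail; origin at its underside
- tipbox: bystander, leave alone: blue pipette-tip box, 80 x 120 x 50 mm, on the bench behind the rail; origin at its underside
- timer: bystander, leave alone: white bench timer, 60 x 60 x 18 mm, lying loose on top of the power supply, behind the button; origin at its underside
- beaker: bystander, leave alone: glass beaker, 68 mm across, 85 mm tall, on the bench in front of the power supply; origin at its underside
- rack: bystander, leave alone: yellow tube rack, 100 x 60 mm, 49 mm tall with its tubes, on the bench to the right of the tank; origin at its underside
- pipette: bystander, leave alone: grey and white hand pipette lying on the bench, about 230 mm long along its x, 24 mm high; origin at its underside
- comb: bystander, leave alone: white gel comb lying on the bench, 100 mm along its y, 40 mm along x, 8 mm thick; origin at its underside

How it is judged:
By the outcome, as a careful person would: the job done as asked, in the order asked, and still so for the second after the job is handed in, with the robot touching nothing.
It also fails if it takes over 54 s, if anything falls off the work surface, if the arm or the gripper's body presses on something with over 40 N, if the wrist force passes 120 N, or if a joint passes its speed limit or range.

### The arm

A 6-joint arm with a two-finger parallel gripper is mounted at the origin on the work surface. World frame = base frame: x ahead of the robot, y to its left, z up, the work surface at z = 0. Lengths are in m, angles in rad, forces in N, time in s.
With the tool pointing down it reaches from about 0.35 to 0.85 m from the base axis. Payload 8.1 kg.
Tool frame: the origin (TCP) lies at the centre of the arm's flange, where the gripper is bolted on; the fingertips stand 186 mm ahead of it and the grasp point (between the pads) lies 167 mm ahead of it; z points along the fingers, y is the direction in which the jaws open and shut (so a half turn about z gives the same grasp; the last joint's range is limited). The gripper opens to 93 mm and grips with 3 to 60 N. Pads are 15 mm wide; open, the fingers measure 128 mm over their backs; the gripper's body (75 mm by 188 mm) begins 65 mm behind the grasp point.
Start: joints at [1.137, 0.13, 1.488, -0, 1.523, -0.085], TCP at [0.205, 0.564, 0.405] pointing down, gripper open.
Joint ranges: [-2.96, 2.96], [-0.89, 2.26], [0.02, 2.5], [-1.34, 4.48], [0, 2.73], [-2.66, 2.66]. Speed limits (rad/s): [2.39, 2.39, 2.79, 3.14, 3.14, 3.14].

### API

Orientations are given as a rotation vector (axis times angle).
In Python, from plant import robot, viewer, order gives the robot as it stands.
- The arm moves only by the tool apply_moves, never from a script. Its argument "deltas" is a list of rows, each a list of 3 entries, a list of its own where there are three numbers: the finger opening in mm, from 0 to 93, then the shift along the tool's x, y, z in mm, then the turn about the tool's z in rad. In form: [[grip, [dx, dy, dz], yaw], ...]. A call has 1 to 5 rows; each row shifts and turns the commanded pose from where the row before left it, along the tool's axes as they then stand; what a row does not reach is not made up. A row lasts 1/8 s, in which the tool goes at most 62.5 mm and 10.7 degrees, less where a joint would pass 70% of its speed; a pose out of reach is approached as far as the arm can. A call is refused whole if a number of a shift passes 62.5 or a number of a turn 0.188, either way. A call with a gripper value outside its range is refused whole. The fingers move at their own pace and stop on an object; "grip_force" is the grip in N (left out, the last holds). Time passes only in rows, so rows that do not move let the fingers close. It gives the time, the measured TCP pose, the force and the opening at its end, in the units of the state.
- robot.read_state(): the state, without advancing time (a new reading comes with each control period).
- viewer.read_camera(name): name is "side" or "top"; returns the picture (420x560x3 uint8, blue, green, red); there is no depth.
- viewer.get_calibration(name): a dict with "fx", "fy", "cx", "cy" (pixels), "distortion" ([k1, k2, p1, p2, k3] as OpenCV has them; the pictures are not rectified), "R" (3x3) and "t" (3): a world point X has camera coordinates R X + t. Camera axes: x right, y down, z forward; pixel columns grow to the right and rows downward; lengths in m; the calibration is good to about 2 mm. A picture is of the moment at which its call begins. get_calibration takes no time and is no camera call.
- order.close_job(): hands the job in, once; it reports no verdict.
The state is a dict: "t": time; "q": joint angles; "dq": joint speeds; "joint_torque": joint torques, N m; "tool_pos": TCP position; "orientation": TCP orientation; "force": force on the tool from outside, world axes, zero at the start; "wrist_torque": the same for the moment, N m; "opening": finger opening in m.
Only numpy, scipy, OpenCV 4.12 (cv2) and the standard library are available. Lean on these libraries where they do the work, as an engineer would, in place of code of your own. Each camera call takes 0.05 s, during which the arm holds its last target. There are 200 camera calls.

## Working session

There is one attempt and no reset: what is moved stays moved. The work goes in short steps, Python scripts to look and compute and a tool call to move; the robot and the scene stay as the last step left them, time stands still between calls to the robot, and variables do not carry over. Pictures are saved under pics/ and viewed, about 8 in all and at most 12, crops included, and the job is handed in when it is done.

Besides the shell and the picture viewer there is one more tool, called after "Request:" as name([rows], argument=value, ...), one row to a line, values as JSON. apply_moves: Moves the arm, as the interface text tells. Its arguments: {"type":"object","properties":{"deltas":{"type":"array"},"grip_force":{"type":"number"}},"required":["deltas"]}

```bash
mkdir -p pics; cat > h.py <<'E'
import numpy as np, cv2
from plant import robot, viewer, order
def ray(n,uv):
    c=viewer.get_calibration(n);K=np.array([[c['fx'],0,c['cx']],[0,c['fy'],c['cy']],[0,0,1]])
    p=cv2.undistortPoints(np.array(uv,float).reshape(-1,1,2),K,np.array(c['distortion'])).reshape(-1,2)
    R=np.array(c['R']);t=np.array(c['t'])
    return -R.T@t, np.c_[p,np.ones(len(p))]@R
def onz(n,uv,z):
    o,d=ray(n,uv); return o+d*((z-o[2])/d[:,2])[:,None]
def proj(n,X):
    c=viewer.get_calibration(n);K=np.array([[c['fx'],0,c['cx']],[0,c['fy'],c['cy']],[0,0,1]])
    R=np.array(c['R']);return cv2.projectPoints(np.array(X,float).reshape(-1,3),cv2.Rodrigues(R)[0],np.array(c['t'],float),K,np.array(c['distortion']))[0].reshape(-1,2)
E
python3 - <<'E'
from h import *
np.set_printoptions(precision=3,suppress=True)
for n in('top','side'):
    cv2.imwrite(f'pics/{n}0.png',viewer.read_camera(n)); c=viewer.get_calibration(n); print(n,ray(n,[[280,210]]))
s=robot.read_state();print(s['t'],s['tool_pos'],s['orientation'],s['force'])
E
```

```text
top (array([0.371, 0.025, 1.669]), array([[ 0.111, -0.008, -0.994]]))
side (array([ 0.076, -0.832,  1.146]), array([[ 0.35 ,  0.612, -0.71 ]]))
0.1 [0.205 0.564 0.404] [-0.545 -3.094  0.003] [-0.356 -0.266  0.025]
```

View pics/top0.png

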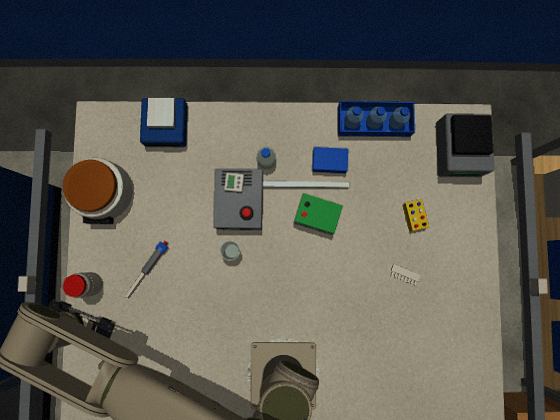

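View pics/side0.png

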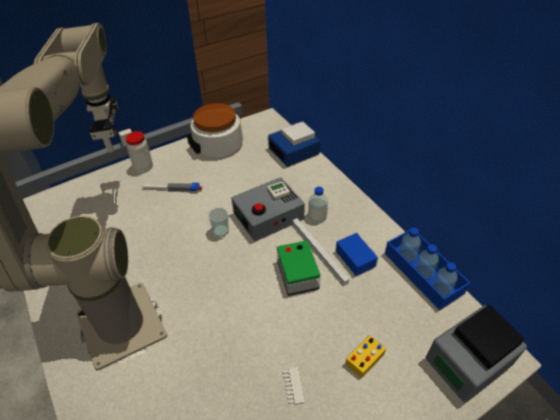

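The top view shows the tank's green lid near (318,214), the power supply at (238,198) with its button at (246,213), and the rail running from (264,185) to (348,185). The beaker is at (231,252), well clear. Next I measure these.

```bash
cat >> h.py <<'E'
np.set_printoptions(precision=4,suppress=True)
def boxof(m,lo=50):
    cs=[c for c in cv2.findContours(m,cv2.RETR_EXTERNAL,cv2.CHAIN_APPROX_NONE)[0] if cv2.contourArea(c)>lo]
    return max(cs,key=cv2.contourArea)
def tank(im,n='top',z=.075):
    h=cv2.cvtColor(im,cv2.COLOR_BGR2HSV); m=cv2.inRange(h,(50,120,50),(75,255,255))
    m=cv2.morphologyEx(m,cv2.MORPH_CLOSE,np.ones((7,7)))
    c=boxof(m).reshape(-1,2)
    p=onz(n,c,z)[:,:2]; return cv2.minAreaRect((p*1000).astype(np.float32))
E
python3 - <<'E'
from h import *
im=cv2.imread('pics/top0.png')
r=tank(im);print('tank',r, cv2.boxPoints(r))
h=cv2.cvtColor(im,cv2.COLOR_BGR2HSV)
# rail: bright, between cols 266..350 rows 175..195
g=im[:,:,1]
m=np.zeros_like(g); m[176:194,264:353]=(g[176:194,264:353]>175)*255
mm=cv2.inRange(h,(0,0,170),(180,60,255))
print(g[174:196,300],g[174:196,280],g[174:196,340])
# red button
red=cv2.inRange(h,(0,150,80),(8,255,255))|cv2.inRange(h,(172,150,80),(180,255,255))
b=red.copy();b[:, :225]=0;b[:,265:]=0;b[:195]=0;b[235:]=0
M=cv2.moments(b,True);uv=[M['m10']/M['m00'],M['m01']/M['m00']];print('button',uv,onz('top',[uv],.102))
# psu
print(im[200,205:270].tolist()[::3])
print(im[160:240:3,220].tolist())
c=im[130:275,190:390];cv2.imwrite('pics/c0.png',cv2.resize(c,None,fx=4,fy=4,interpolation=cv2.INTER_CUBIC))
E
```

```text
tank ((539.2447509765625, -114.12413024902344), (137.00991821289062, 98.37252807617188), 73.01425170898438) [[ 472.1915 -165.2718]
 [ 566.2728 -194.0097]
 [ 606.298   -62.9765]
 [ 512.2167  -34.2386]]
[144 144 145 141 144 144 139 165 188 184 185 188 133  53  72 121 153 144
 148 150 146 146] [143 148 147 144 147 145 126 154 188 184 185 190 141  59  73 113 150 149
 150 151 151 148] [ 81  76 117 145 143 149 145 146 162 184 185 190 162  92  59 122 150 143
 146 136 142 147]
button [245.91044776119404, 211.91044776119404] [[0.5397 0.1239 0.102 ]]
[[127, 149, 154], [123, 144, 150], [128, 147, 154], [96, 101, 103], [98, 100, 99], [98, 99, 97], [98, 100, 100], [96, 97, 97], [97, 97, 93], [100, 101, 100], [95, 99, 97], [98, 100, 95], [98, 99, 93], [96, 100, 97], [100, 100, 97], [100, 101, 98], [94, 94, 94], [96, 95, 93], [98, 98, 95], [43, 43, 44], [124, 147, 150], [128, 149, 154]]
[[125, 144, 152], [123, 144, 150], [121, 139, 146], [90, 92, 90], [98, 102, 97], [96, 99, 92], [96, 98, 95], [100, 100, 97], [99, 100, 98], [97, 97, 96], [99, 102, 97], [103, 103, 100], [102, 99, 97], [98, 98, 95], [97, 99, 96], [96, 96, 98], [95, 96, 93], [95, 98, 97], [95, 97, 95], [92, 97, 94], [96, 99, 95], [96, 99, 98], [96, 96, 93], [52, 59, 63], [66, 78, 82], [104, 119, 126], [125, 147, 154]]
```

View pics/c0.png

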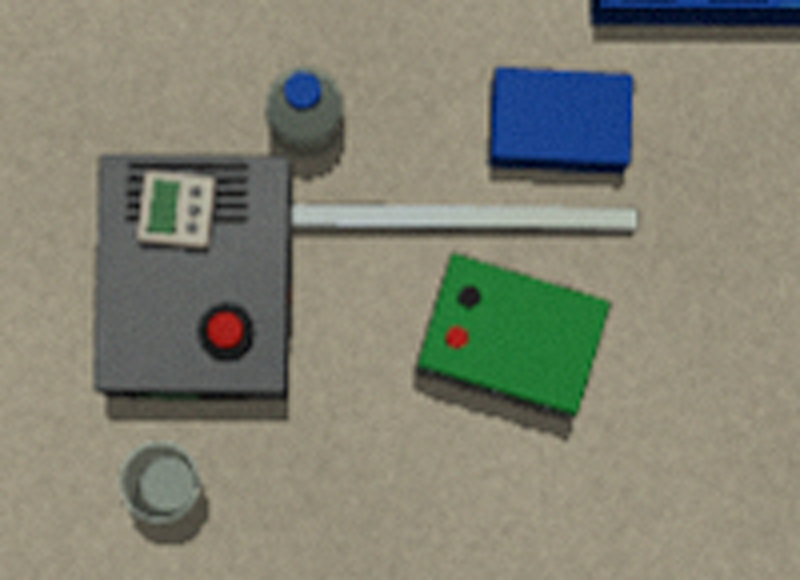

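```bash
python3 - <<'E'
from h import *
im=cv2.imread('pics/top0.png');g=im[:,:,1].astype(float)
pts=[]
for u in range(270,345):
    col=g[184:191,u]; 
    i=next((k for k in range(6) if col[k]>=130>col[k+1]),None)
    if i is not None: pts.append([u,184+i+(col[i]-130)/(col[i]-col[i+1])])
P=onz('top',pts,.025)[:,:2];v=cv2.fitLine(P.astype(np.float32),cv2.DIST_HUBER,0,.001,.001).ravel()
ang=np.arctan2(v[1],v[0]);print('rail',v,np.degrees(ang),P[0],P[-1])
h=cv2.cvtColor(im,cv2.COLOR_BGR2HSV)
m=np.zeros(g.shape,np.uint8);s=im[160:235,205:275].astype(int)
mm=((s.max(2)-s.min(2)<14)&(s.max(2)>75)&(s.max(2)<115)).astype(np.uint8)*255
m[160:235,205:275]=cv2.morphologyEx(cv2.morphologyEx(mm,cv2.MORPH_CLOSE,np.ones((15,15))),cv2.MORPH_OPEN,np.ones((9,9)))
r=cv2.minAreaRect((onz('top',boxof(m).reshape(-1,2),.08)[:,:2]*1000).astype(np.float32));print(r,cv2.boxPoints(r))
E
```

```text
rail [ 0.0013 -1.      0.6388 -0.129 ] -89.92486 [0.6395 0.0468] [ 0.6381 -0.209 ]
((593.0452270507812, 132.657470703125), (248.5104522705078, 200.21719360351562), 0.3252251148223877) [[468.2238 232.0592]
 [469.3602  31.8452]
 [717.8667  33.2558]
 [716.7302 233.4698]]
```

```bash
python3 - <<'E'
from h import *
c=np.array([[291,156],[286,390],[97,388],[100,155]])/4+[190-.4,130-.4]
P=onz('top',c,.08)[:,:2];print(P, [np.linalg.norm(P[i]-P[(i+1)%4]) for i in range(4)])
d=P-np.roll(P,-1,0);print(np.degrees(np.arctan2(d[:,1],d[:,0])))
r=np.array([[292,226],[636,232]])/4+[190-.4,130-.4];print(onz('top',r,.025))
print(np.array(P).mean(0))
# side view check: button & lid
im=cv2.imread('pics/side0.png');h=cv2.cvtColor(im,cv2.COLOR_BGR2HSV)
print(tank(im,'side'))
b=cv2.inRange(h,(0,150,80),(8,255,255))|cv2.inRange(h,(172,150,80),(180,255,255))
b[:, :245]=0;b[:,272:]=0;b[:198]=0;b[220:]=0
M=cv2.moments(b,True);uv=[M['m10']/M['m00'],M['m01']/M['m00']];print('button',uv,onz('side',[uv],.100))
E
```

```text
[[0.6883 0.0721]
 [0.4919 0.0746]
 [0.4928 0.2306]
 [0.6883 0.232 ]] [np.float64(0.19637731279914286), np.float64(0.15597821948798263), np.float64(0.19547825928905166), np.float64(0.15988656646323765)]
[  -0.7199  -90.3204 -179.5769   90.006 ]
[[ 0.6379  0.0723  0.025 ]
 [ 0.6343 -0.2249  0.025 ]]
[0.5903 0.1523]
((537.8485107421875, -121.23268127441406), (144.2342529296875, 100.16311645507812), 72.67472076416016)
button [258.0925925925926, 206.53703703703704] [[0.5384 0.1205 0.1   ]]
```

Request:
apply_moves([
  [40,[0,0,0],-0.175],
  [40,[0,0,0],-0.174],
  [40,[-16,-48,0],0],
  [40,[-16,-48,0],0],
  [40,[-16,-48,0],0],
])

```text
t: 0.72
tool_pos: [0.2532, 0.4185, 0.4041]
orientation: [0.001, -3.141, 0.001]
force: [1.6, 0.6, 0.5]
opening: 0.0477
```

Request:
apply_moves([
  [40,[-16,-48,0],0],
  [40,[-16,-48,0],0],
  [40,[-16,-48,0],0],
  [40,[-16,-48,0],0],
  [40,[-16,-48,0],0],
])

```text
t: 1.35
tool_pos: [0.3331, 0.1784, 0.4045]
orientation: [-0.001, 3.142, -0.0]
force: [0.8, -0.5, -0.4]
opening: 0.0401
```

Request:
apply_moves([
  [40,[-16,-48,0],0],
  [40,[-16,-48,0],0],
  [40,[-16,-48,0],0],
  [40,[-16,-48,0],0],
  [40,[0,0,0],0],
])

```text
t: 1.98
tool_pos: [0.3974, -0.0147, 0.4043]
orientation: [-0.008, -3.141, 0.001]
force: [-0.2, 0.9, -0.1]
opening: 0.0401
```

Request:
apply_moves([
  [40,[-16,-45,0],0],
  [40,[-16,-45,0],0],
  [40,[0,0,50],0],
  [40,[0,0,50],0],
  [40,[0,0,50],0],
])

```text
t: 2.6
tool_pos: [0.429, -0.1009, 0.2532]
orientation: [-0.001, 3.141, 0.001]
force: [0.6, -0.1, 0.4]
opening: 0.0399
```

Request:
apply_moves([
  [40,[0,0,35],0],
  [40,[0,0,13],0],
  [40,[0,0,0],0],
  [40,[0,0,0],0],
])

```text
t: 3.1
tool_pos: [0.4301, -0.1021, 0.2085]
orientation: [-0.001, 3.139, -0.001]
force: [1.6, -0.8, 0.3]
opening: 0.0403
```

```bash
python3 - <<'E'
from h import *
cv2.imwrite('pics/s1.png',viewer.read_camera('side'))
s=robot.read_state();print(s['t'],s['tool_pos'],s['orientation'],s['force'],s['q'])
E
```

```text
3.15 [ 0.4302 -0.1022  0.2086] [-0.0006  3.1387 -0.0016] [0.1775 0.1172 0.4966] [-0.3494 -0.1077  2.1052  0.      1.141  -1.9206]
```

View pics/s1.png

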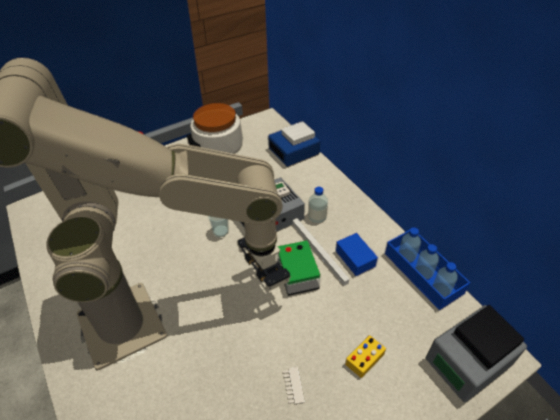

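The gripper is down beside the tank's near long side, at about (265,265), and clear of everything else. I now push in +x.

Request:
apply_moves([
  [40,[-10,0,2],0],
  [40,[-10,0,0],0],
  [40,[-8,0,0],0],
  [40,[-6,0,0],0],
  [40,[-6,0,0],0],
])

```text
t: 3.78
tool_pos: [0.4696, -0.102, 0.2046]
orientation: [0.0, -3.141, -0.0]
force: [-0.6, -0.2, 0.4]
opening: 0.0401
```

Request:
apply_moves([
  [40,[-6,0,0],0],
  [40,[-6,0,0],0],
  [40,[-6,0,0],0],
  [40,[-6,0,0],0],
  [40,[-6,0,0],0],
])

```text
t: 4.4
tool_pos: [0.4995, -0.102, 0.2046]
orientation: [0.0, -3.141, -0.0]
force: [-1.4, -0.8, -0.1]
opening: 0.04
```

```bash
python3 - <<'E'
from h import *
im=viewer.read_camera('side');cv2.imwrite('pics/s2.png',im);print(tank(im,'side'))
im=viewer.read_camera('top');cv2.imwrite('pics/t2.png',im);print(tank(im,'top'))
s=robot.read_state();print(s['t'],s['tool_pos'],s['force'])
E
```

```text
((582.9386596679688, -129.16705322265625), (157.75543212890625, 81.4392318725586), 59.32825469970703)
((570.5182495117188, -110.47205352783203), (137.6440887451172, 93.79007720947266), 78.79886627197266)
4.5 [ 0.4999 -0.102   0.2049] [ 0.5714 -0.0779  0.0815]
```

Request:
apply_moves([
  [40,[-5,0,0],0],
  [40,[-5,0,0],0],
  [40,[-4,0,0],0],
  [40,[-3,0,0],0],
])

```text
t: 5.0
tool_pos: [0.5163, -0.1021, 0.2046]
orientation: [0.0, -3.141, 0.0]
force: [-2.7, -1.5, 0.2]
opening: 0.04
```

Request:
apply_moves([
  [40,[-3,0,0],0],
  [40,[-3,0,0],0],
  [40,[-2,0,0],0],
])

```text
t: 5.38
tool_pos: [0.5243, -0.1021, 0.2047]
orientation: [0.0, -3.141, 0.0]
force: [-3.5, -2.1, -0.8]
opening: 0.0402
```

```bash
python3 - <<'E'
from h import *
im=viewer.read_camera('top');cv2.imwrite('pics/t3.png',cv2.resize(im[130:275,190:390],None,fx=4,fy=4));print(tank(im,'top'))
s=robot.read_state();print(s['t'],s['tool_pos'],s['force'])
E
```

```text
((599.7066040039062, -45.50708770751953), (24.673328399658203, 78.88947296142578), 73.41840362548828)
5.425 [ 0.5245 -0.1021  0.2048] [-1.6645 -0.1086 -0.3496]
```

View pics/t3.png

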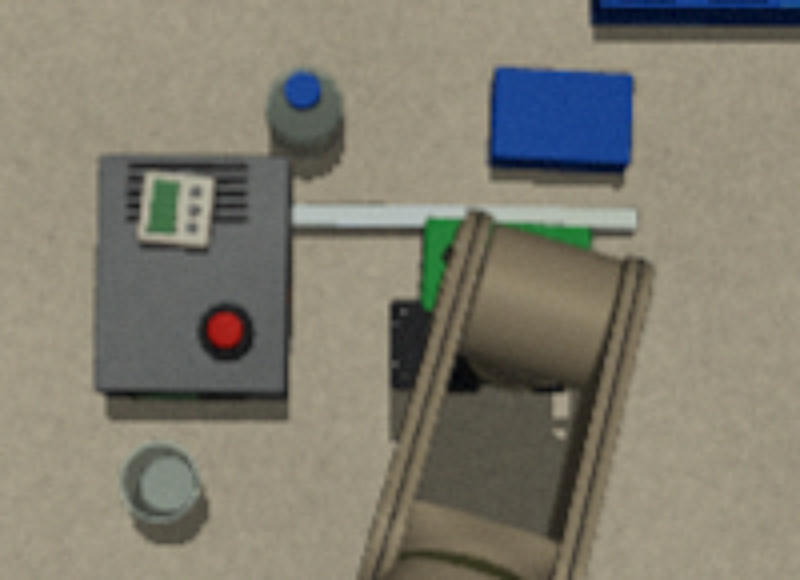

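The tank is nearly square to the rail (lid edge from crop (425,217) to (590,228)). I keep pushing gently until the force rises.

Request:
apply_moves([
  [40,[-2,0,0],0],
  [40,[-2,0,0],0],
  [40,[-1,0,0],0],
])

```text
t: 5.8
tool_pos: [0.5292, -0.1022, 0.2047]
orientation: [0.0, -3.141, 0.0]
force: [-5.5, -4.1, 1.9]
opening: 0.0403
```

Request:
apply_moves([
  [40,[-1,0,0],0],
  [40,[-1,0,0],0],
])

```text
t: 6.05
tool_pos: [0.5299, -0.1022, 0.2047]
orientation: [-0.0, -3.137, -0.0]
force: [-21.4, -2.0, 14.9]
opening: 0.0401
```

Request:
apply_moves([
  [40,[30,0,0],0],
  [40,[20,0,-30],0],
  [40,[0,0,-55],0],
  [40,[0,-40,-45],0],
  [40,[0,-45,0],0],
])

```text
t: 6.68
tool_pos: [0.4832, -0.188, 0.3408]
orientation: [-0.004, 3.131, -0.006]
force: [0.7, 0.6, -0.8]
opening: 0.0399
```

Request:
apply_moves([
  [40,[0,-45,0],0.1745],
  [40,[0,0,0],0.1745],
  [40,[0,0,0],0.1745],
  [40,[0,0,0],0.1745],
  [40,[0,0,0],0.1745],
])

```text
t: 7.3
tool_pos: [0.4817, -0.232, 0.3352]
orientation: [1.334, 2.842, 0.001]
force: [-0.7, -1.0, 1.2]
opening: 0.0397
```

Request:
apply_moves([
  [40,[0,0,0],0.1745],
  [40,[0,0,0],0.1745],
  [40,[0,0,0],0.1745],
  [40,[0,0,0],0.1745],
  [40,[0,0,0],0],
])

```text
t: 7.92
tool_pos: [0.4817, -0.2319, 0.3352]
orientation: [2.218, 2.223, 0.002]
force: [0.2, -0.1, -0.2]
opening: 0.04
```

```bash
python3 - <<'E'
from h import *
im=viewer.read_camera('top');cv2.imwrite('pics/t4.png',cv2.resize(im[130:275,190:390],None,fx=4,fy=4));r=tank(im,'top');print(r,cv2.boxPoints(r))
im=viewer.read_camera('side');r=tank(im,'side');print(r)
s=robot.read_state();print(s['t'],s['tool_pos'],s['orientation'],s['force'],s['q'])
E
```

```text
((585.904296875, -106.30486297607422), (97.92857360839844, 137.54202270507812), 0.02929643914103508) [[ 536.9048  -37.5589]
 [ 536.9752 -175.1009]
 [ 634.9037 -175.0508]
 [ 634.8334  -37.5088]]
((609.3739013671875, -168.96450805664062), (85.515380859375, 42.456478118896484), 37.132022857666016)
8.025 [ 0.4815 -0.232   0.335 ] [2.2154 2.2264 0.0009] [-0.1271 -0.7189  0.496 ] [-0.545  -0.0034  1.7564  0.0004  1.3878 -0.5501]
```

View pics/t4.png

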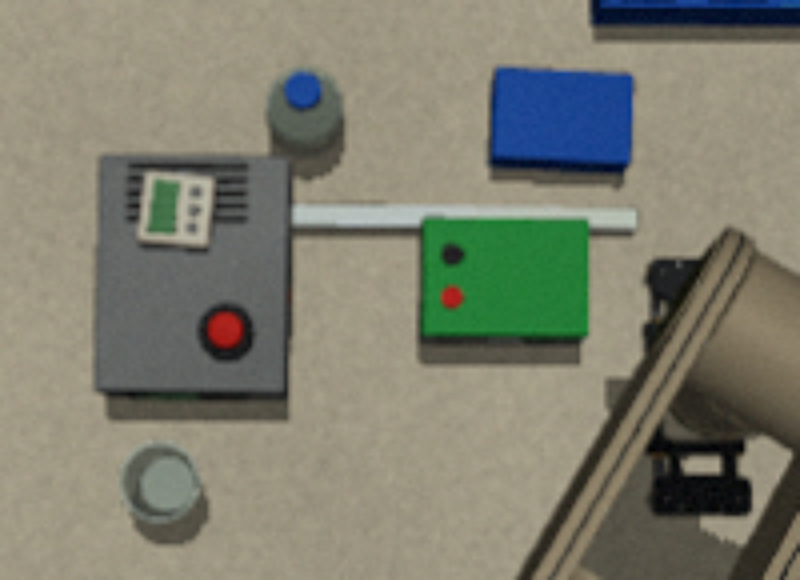

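The tank is now square and flush with the rail, with its lid at crop (422–588, 218–335) and the gripper clear at right. Next I line up behind its end and push in +y.

Request:
apply_moves([
  [40,[0,53,0],0],
  [40,[0,53,0],0],
  [40,[0,0,50],0],
  [40,[0,0,50],0],
  [40,[0,0,30],0],
])

```text
t: 8.65
tool_pos: [0.5864, -0.2313, 0.2014]
orientation: [-2.214, -2.224, 0.001]
force: [-0.6, 0.4, -1.2]
opening: 0.0398
```

Request:
apply_moves([
  [40,[0,0,0],0],
  [40,[15,0,0],0],
  [40,[15,0,0],0],
  [40,[8,0,0],0],
  [40,[6,0,0],0],
])

```text
t: 9.28
tool_pos: [0.5875, -0.1871, 0.2057]
orientation: [2.219, 2.222, 0.001]
force: [0.7, -0.2, 1.0]
opening: 0.0398
```

Request:
apply_moves([
  [40,[6,0,0],0],
  [40,[6,0,0],0],
  [40,[6,0,0],0],
  [40,[6,0,0],0],
])

```text
t: 9.78
tool_pos: [0.5875, -0.1644, 0.2055]
orientation: [2.22, 2.22, 0.0]
force: [-0.0, -5.1, 3.9]
opening: 0.0398
```

Request:
apply_moves([
  [40,[6,0,0],0],
  [40,[7,0,0],0],
  [40,[7,0,0],0],
  [40,[7,0,0],0],
  [40,[7,0,0],0],
])

```text
t: 10.4
tool_pos: [0.5875, -0.1304, 0.2055]
orientation: [2.22, 2.22, 0.0]
force: [-0.7, -4.3, 3.7]
opening: 0.0396
```

Request:
apply_moves([
  [40,[7,0,0],0],
  [40,[7,0,0],0],
  [40,[7,0,0],0],
  [40,[6,0,0],0],
  [40,[5,0,0],0],
])

```text
t: 11.02
tool_pos: [0.5873, -0.098, 0.2051]
orientation: [2.221, 2.221, 0.0]
force: [0.1, -5.2, 3.2]
opening: 0.0402
```

```bash
python3 - <<'E'
from h import *
im=viewer.read_camera('top');cv2.imwrite('pics/t5.png',cv2.resize(im[130:275,190:390],None,fx=4,fy=4));r=tank(im,'top');print(r)
s=robot.read_state();print(s['t'],s['tool_pos'],s['orientation'],s['force'],s['q'])
E
```

```text
((586.7256469726562, 4.063720703125), (94.2577133178711, 90.38150024414062), 0.3243010938167572)
11.075 [ 0.5872 -0.0974  0.2049] [2.2207 2.222  0.0004] [ 0.6706 -3.4372  2.1457] [-0.2505  0.2987  1.677   0.0002  1.1656 -0.2511]
```

View pics/t5.png

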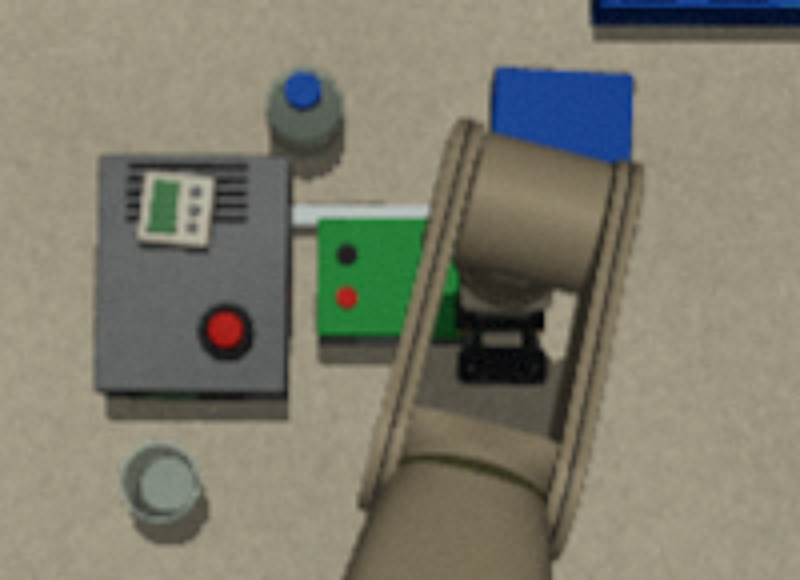

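The tank is still square on the rail, with about 24 mm left to the power supply (crop x 289 to 318). I continue and slow down for contact.

Request:
apply_moves([
  [40,[5,0,0],0],
  [40,[5,0,0],0],
  [40,[4,0,0],0],
  [40,[3,0,0],0],
  [40,[2,0,0],0],
])

```text
t: 11.7
tool_pos: [0.5871, -0.0789, 0.2047]
orientation: [-2.221, -2.222, 0.0]
force: [-0.2, -4.1, 4.1]
opening: 0.0403
```

Request:
apply_moves([
  [40,[2,0,0],0],
  [40,[1,0,0],0],
  [40,[1,0,0],0],
])

```text
t: 12.08
tool_pos: [0.5871, -0.075, 0.2047]
orientation: [-2.221, -2.222, 0.0]
force: [0.5, -4.2, 3.2]
opening: 0.0399
```

Request:
apply_moves([
  [40,[1,0,0],0],
  [40,[1,0,0],0],
])

```text
t: 12.32
tool_pos: [0.587, -0.074, 0.2047]
orientation: [2.22, 2.221, -0.003]
force: [-1.9, -14.3, 3.0]
opening: 0.0403
```

Request:
apply_moves([
  [40,[1,0,0],0],
  [40,[0,0,0],0],
])

```text
t: 12.58
tool_pos: [0.5869, -0.0738, 0.2047]
orientation: [2.221, 2.219, -0.004]
force: [-3.0, -16.2, 2.8]
opening: 0.0396
```

Request:
apply_moves([
  [40,[1,0,0],0],
  [40,[-30,0,0],0],
  [40,[-50,0,0],0],
  [40,[-50,0,-30],0],
  [40,[0,0,-60],0],
])

```text
t: 13.2
tool_pos: [0.5852, -0.203, 0.2913]
orientation: [-2.219, -2.213, 0.004]
force: [0.7, 0.6, 0.3]
opening: 0.0399
```

```bash
python3 - <<'E'
from h import *
im=viewer.read_camera('top');cv2.imwrite('pics/t6.png',cv2.resize(im[160:240,200:330],None,fx=6,fy=6,interpolation=cv2.INTER_CUBIC));r=tank(im,'top');print(r)
s=robot.read_state();print(s['t'],s['tool_pos'],s['orientation'],s['force'],s['q'])
E
```

```text
((585.0416259765625, 4.053047180175781), (97.63194274902344, 137.23977661132812), 0.3238207995891571)
13.25 [ 0.5885 -0.2028  0.3033] [2.2195 2.2155 0.0055] [ 4.415  -1.7986  7.2221] [-0.4146  0.2531  1.5375  0.0013  1.3446 -0.4131]
```

View pics/t6.png

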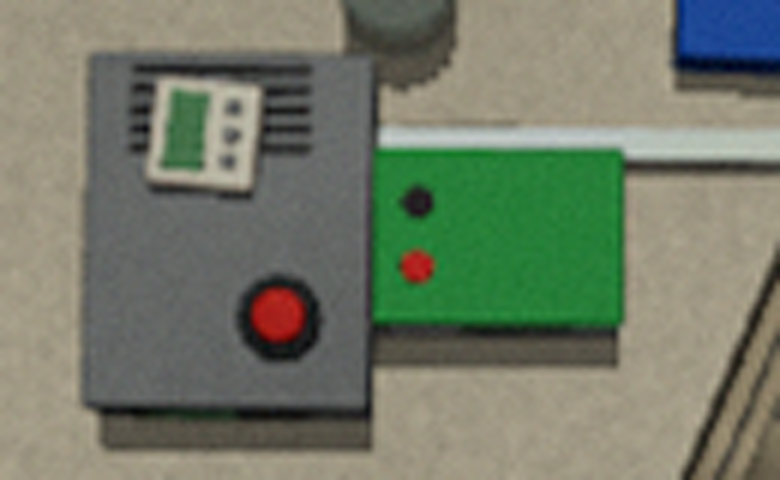

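The tank sits against both faces, with no visible gap. Its angle reads 0.3°, and x reads 0.9 mm lower than before. I'll press it once more toward the rail to make sure it lies flat, staying clear of the button.

Request:
apply_moves([
  [50,[0,-58,-10],0],
  [50,[0,-58,0],0],
  [50,[46,0,0],0],
  [50,[46,0,0],0],
  [50,[46,0,0],0],
])

```text
t: 13.88
tool_pos: [0.4705, -0.0611, 0.3041]
orientation: [-2.22, -2.22, -0.001]
force: [1.4, 0.1, 0.7]
opening: 0.05
```

Request:
apply_moves([
  [50,[46,0,0],-0.1745],
  [50,[0,0,0],-0.1745],
  [50,[0,0,0],-0.1745],
  [50,[0,0,0],-0.1745],
  [50,[0,0,0],-0.1745],
])

```text
t: 14.5
tool_pos: [0.4707, -0.0161, 0.3039]
orientation: [-1.063, -2.954, -0.002]
force: [0.1, -0.1, -0.4]
opening: 0.0501
```

Request:
apply_moves([
  [50,[0,0,0],-0.1745],
  [50,[0,0,0],-0.1745],
  [50,[0,0,0],-0.1745],
  [50,[0,0,0],-0.1745],
  [50,[0,0,0],0],
])

```text
t: 15.12
tool_pos: [0.4707, -0.0163, 0.304]
orientation: [-0.0, -3.14, -0.002]
force: [0.2, -0.2, -0.6]
opening: 0.0501
```

Request:
apply_moves([
  [50,[0,-4,44],0],
  [50,[0,0,44],0],
  [50,[-20,0,0],0],
  [50,[-20,0,0],0],
  [50,[-10,0,0],0],
])

```text
t: 15.75
tool_pos: [0.5216, -0.0207, 0.2164]
orientation: [-0.005, -3.141, -0.001]
force: [-0.2, 0.3, -0.3]
opening: 0.0498
```

Request:
apply_moves([
  [50,[-3,0,0],0],
  [50,[-3,0,0],0],
  [50,[-1,0,0],0],
])

```text
t: 16.12
tool_pos: [0.5279, -0.021, 0.2168]
orientation: [-0.0, -3.141, -0.0]
force: [-0.4, -0.3, -0.4]
opening: 0.05
```

Request:
apply_moves([
  [50,[-1,0,0],0],
  [50,[-1,0,0],0],
])

```text
t: 16.38
tool_pos: [0.5293, -0.0212, 0.2166]
orientation: [0.0, -3.139, 0.0]
force: [-6.5, -1.7, 4.7]
opening: 0.0497
```

Request:
apply_moves([
  [50,[-1,0,0],0],
  [50,[0,0,0],0],
])

```text
t: 16.62
tool_pos: [0.53, -0.0212, 0.2165]
orientation: [0.0, -3.138, 0.0]
force: [-9.4, -0.4, 6.5]
opening: 0.0501
```

Request:
apply_moves([
  [50,[-1,0,0],0],
  [50,[0,0,0],0],
])

```text
t: 16.88
tool_pos: [0.5305, -0.0212, 0.2165]
orientation: [-0.0, -3.136, 0.0]
force: [-15.4, -1.4, 12.0]
opening: 0.0501
```

Request:
apply_moves([
  [50,[-1,0,0],0],
  [50,[0,0,0],0],
])

```text
t: 17.12
tool_pos: [0.5308, -0.0212, 0.2165]
orientation: [0.0, -3.134, -0.0]
force: [-21.7, -1.9, 17.1]
opening: 0.05
```

Firm stop at the rail. Now I retreat, close the fingers and go over the button.

Request:
apply_moves([
  [50,[15,0,0],0],
  [50,[30,0,-20],0],
  [0,[0,0,-55],0],
  [0,[0,0,-55],0],
  [0,[0,48,0],0],
])

```text
t: 17.75
tool_pos: [0.4899, 0.0254, 0.3529]
orientation: [0.006, 3.131, -0.002]
force: [-0.1, 0.8, -0.6]
opening: 0.0242
```

Request:
apply_moves([
  [0,[-20,48,0],0],
  [0,[-31,48,0],0],
  [0,[0,0,0],0],
  [0,[0,0,0],0],
])

```text
t: 18.25
tool_pos: [0.5388, 0.1229, 0.3464]
orientation: [0.001, -3.141, 0.001]
force: [-0.5, -0.4, -0.4]
opening: 0.0005
```

```bash
python3 - <<'E'
from h import *
im=viewer.read_camera('top');r=tank(im,'top');print(r)
im=viewer.read_camera('side');cv2.imwrite('pics/s7.png',cv2.resize(im[150:310,190:370],None,fx=4,fy=4,interpolation=cv2.INTER_CUBIC))
s=robot.read_state();print(s['t'],s['tool_pos'],s['orientation'],s['force'],s['opening'])
E
```

```text
((588.11376953125, 2.7259597778320312), (133.94859313964844, 97.33368682861328), 89.91832733154297)
18.35 [0.5387 0.1221 0.3468] [-0.0011 -3.1416  0.0004] [-0.4894  0.1151  0.2286] 0.0004675907168337794
```

View pics/s7.png

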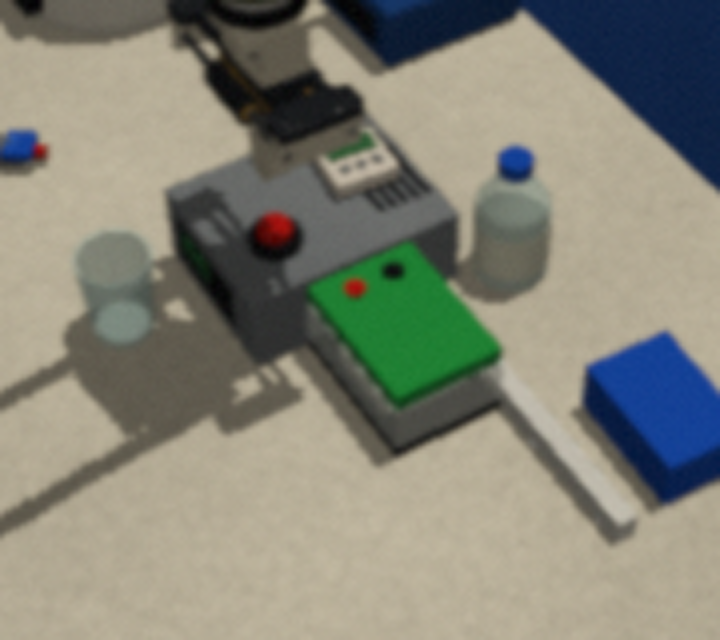

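The tank is home at (588, 3) mm, angle −0.1°, matching the expected home. The fingertips hang above the red button at (275,232). Now I press.

Request:
apply_moves([
  [0,[0,0,35],0],
  [0,[0,0,18],0],
  [0,[0,0,4],0],
  [0,[0,0,2],0],
  [0,[0,0,2],0],
])

```text
t: 18.98
tool_pos: [0.5395, 0.1229, 0.287]
orientation: [-0.0, 3.14, 0.0]
force: [-0.9, -0.7, 1.3]
opening: 0.0003
```

Request:
apply_moves([
  [0,[0,0,2],0],
  [0,[0,0,1],0],
  [0,[0,0,1],0],
])

```text
t: 19.35
tool_pos: [0.5395, 0.1229, 0.2824]
orientation: [-0.0, 3.14, -0.0]
force: [1.3, -1.1, 4.8]
opening: 0.0007
```

Request:
apply_moves([
  [0,[0,0,1],0],
  [0,[0,0,1],0],
  [0,[0,0,0],0],
])

```text
t: 19.73
tool_pos: [0.5396, 0.1229, 0.2821]
orientation: [-0.0, 3.14, -0.0]
force: [-6.4, -2.7, 18.1]
opening: 0.0006
```

The button bottomed out (18 N, z stopped). I release it and clear away.

Request:
apply_moves([
  [0,[0,0,0],0],
  [0,[0,0,-8],0],
  [0,[0,0,-30],0],
  [0,[0,0,-60],0],
  [0,[0,0,-60],0],
])

```text
t: 20.35
tool_pos: [0.5386, 0.1231, 0.4383]
orientation: [0.001, -3.139, -0.0]
force: [0.3, -0.3, 0.6]
opening: 0.0005
```

Request:
apply_moves([
  [0,[50,0,0],0],
  [0,[50,0,0],0],
  [0,[0,40,0],0],
  [0,[0,40,0],0],
  [0,[0,0,0],0],
])

```text
t: 20.98
tool_pos: [0.4384, 0.2049, 0.4372]
orientation: [0.006, -3.14, -0.001]
force: [-0.2, -0.4, -0.1]
opening: 0.0001
```

```bash
python3 - <<'E'
from h import *
im=viewer.read_camera('top');r=tank(im,'top');print(r)
cv2.imwrite('pics/t8.png',im)
s=robot.read_state();print(s['t'],s['tool_pos'],s['force'],s['opening'])
E
```

```text
((588.4073486328125, 4.087959289550781), (97.5963363647461, 137.26406860351562), 0.2884470224380493)
21.025 [0.4386 0.2038 0.4372] [-0.4876 -0.6312  0.0502] 0.0004858408204691661
```

View pics/t8.png

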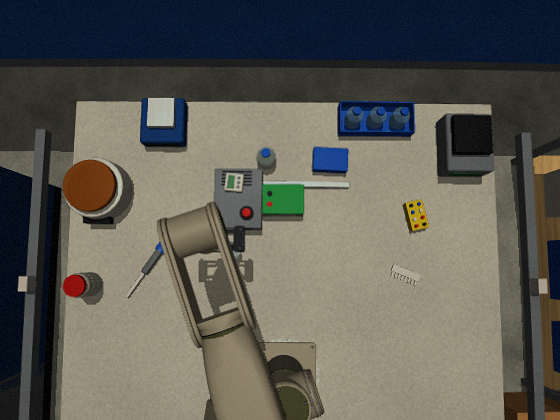

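```bash
python3 -c "
from h import *
print(order.close_job())"
```

```text
the job is handed in; nothing more can be done
None
```

The tank is home against the rail and the power supply. I then pressed the start button once and handed the job in at about 21 s of the 54 s allowed.

- **Pushing:** I pushed the tank with the fingers only, first in +x until it lay flat on the rail, then in +y against the power supply. After the +y push it had drifted about 3 mm off the rail. I pushed it back in +x until it met a firm stop at about 22 N.
- **Pressing:** I only pressed the button after that. It stopped moving at full travel with about 18 N on the fingers, and I then lifted the tool away.
- **Tank check:** The last top view puts the tank centre at (588, 4) mm, within about 1 mm of my estimate of home at (588.5, 3). Its angle read 0.3°, and −0.1° in the picture before that, which is within pixel noise.
- **Everything else:** The timer, bottle, tip box, rack, comb and pipette look unmoved.

Two things I did not see directly in the last picture. I took the button's return from the wrist force dropping to zero, and the picture shows no travel. The arm hid the beaker, but it was standing undisturbed in the last side view and the tool stayed well above it after that.

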